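# Roll a snap-in edge trim home on the sink-cupboard shelf

## Robot

A 7-joint arm with a two-finger parallel gripper is mounted at the origin on the work surface. World frame = base frame: x ahead of the robot, y to its left, z up, the work surface at z = 0. Lengths are in m, angles in rad, forces in N, time in s.
With the tool pointing down it reaches from about 0.425 to 0.95 m from the base axis. Payload 4.7 kg.
Tool frame: the origin (TCP) lies on the centre line of the jaws, within the pads' length; the fingertips stand robot.nose_length ahead of it and the grasp point (between the pads) lies 8 mm behind it (robot.nose_length is the distance from the TCP to the fingertips, in m); z points along the fingers, x is the direction in which the jaws open and shut, and the axes are right-handed (so a half turn about z gives the same grasp; the last joint's range is limited). The gripper opens to 85 mm and grips with 20 to 120 N. Pads are 22 mm wide; open, the fingers measure 114 mm over their backs; the gripper's body (76 mm by 85 mm) begins 54 mm behind the grasp point. The pads swing forward as they close: fully open they stand 13 mm farther back than shut.
Start: joints at [-1.141, 0.469, -0.049, 1.532, 0.024, 1.141, -0.082], TCP at [0.299, 0.605, 0.211] pointing down, gripper open.
Joint ranges: [-2.59, 2.59], [-0.33, 1.99], [-1.39, 1.29], [0.1, 2.45], [-1.04, 4.18], [0.21, 1.99], [-2.66, 2.66]. Speed limits (rad/s): [2.57, 2.57, 3.14, 3.14, 3.14, 3.14, 3.14].

## Interface

Orientations are given as [roll, pitch, yaw] about the fixed x, y, z axes, in that order (R = Rz(yaw) Ry(pitch) Rx(roll)).
In Python, from plant import robot gives the robot as it stands. Calls block until the motion is done:
- robot.goto(position, orientation): joint-space move of the TCP to a pose.
- robot.move_straight(position, vel=0.15, attitude=None, contact_N=None): straight line of the TCP; attitude=None keeps the orientation; vel is the mean speed in m/s. With contact_N (N) it stops when the force on the tool has changed by that much, and returns True; else False.
- robot.move_joints(angles): joint-space move.
- robot.grip(opening, strength=None): opening from 0.0 (shut) to 1.0 (fully open); strength is the grip in N (None keeps the last); returns when the fingers have stopped.
- robot.sleep(seconds).
- robot.inverse_kinematics(position, orientation): joint angles nearest the present ones, or None.
- robot.sense(): the state.
- robot.grab_frame(name): name is "scene" or "top"; returns a dict with "image" (384x512x3 uint8, red, green, blue), "range_z" (384x512 float32, m along the optical axis (not along the pixel's ray), 0 where there is no reading), "fx", "fy", "cx", "cy" (pixels), "dist_coeffs" ([k1, k2, p1, p2, k3] as OpenCV has them; the pictures are not rectified), "R" (3x3) and "t" (3): a world point X has camera coordinates R X + t. Camera axes: x right, y down, z forward; pixel columns grow to the right and rows downward; lengths in m; the calibration is good to about 2 mm. A picture is of the moment at which its call begins.
A pose or a line that the arm cannot do raises robot.IKError and nothing moves.
- robot.close_job(): hands the job in, once; it reports no verdict.
The state is a dict: "t": time; "joint_pos": joint angles; "joint_velocities": joint speeds; "effort": joint torques, N m; "tcp_pos": TCP position; "tcp_rot": TCP orientation; "wrist_force": force on the tool from outside, world axes, zero at the start; "torque": the same for the moment, N m; "opening": opening from 0.0 (shut) to 1.0 (fully open).
Only numpy, scipy, OpenCV 4.12 (cv2) and the standard library are available. Lean on these libraries where they do the work, as an engineer would, in place of code of your own. Each camera call takes 0.05 s, during which the arm holds its last target. There are 200 camera calls.

## Task

The new white edge trim on the cupboard shelf lies loose in its track: take the hand roller out of the toolbox tray and roll it along the trim with firm, steady pressure until the whole strip sits fully home and flat, without bearing so hard that you dent it and without pushing on the trim or shelf with the gripper. Then put the roller gently back upright in the tray's middle compartment, base plate resting on the dividers, let go, and leave everything else where it stands.

Things in the scene. Friction and masses are not known exactly. Their poses are not given: they have to be found in the camera images.
- shelf: plywood shelf board, 176 (x) by 300 (y) by 18 mm, fixed, on two battens. Origin on the work surface under its middle; +x from the trimmed edge to the back, y along the trim. Board top nominally 42 mm up. The pose is that of the battens: the screw feet on them are unevenly set, so the board sits up to 6 mm higher or lower and slopes up to 0.04 rad along y; no listed pose shows this, find it by feel
- trim_right (a point): nominal end, on its middle line, of the trim at -y of the shelf, at the height of the trim's top when home (50 mm over the shelf's origin, 8 mm over the board); the board's unknown height error comes on top. Trim: straight white hard-plastic strip, 30 mm wide, 240 mm long, in an aluminium track (37 mm wide, rails 5 mm over the board) 33 mm in from the front edge
- trim_left (a point): the same at the trim's other end, at +y of the shelf, 240 mm from trim_right; 50 mm over the shelf's origin
- link0 (a joint): lift (m) of trim link 0 above home: 0 is home and flat; starts 2.4 to 3.5 mm up. The hard strip is slit into 12 stiff links of 20 mm, link0 at trim_right, link11 at trim_left, centres 10, 30, .. 230 mm from trim_right. Each goes straight down on its own against about 10 N, stays where it is left and stops hard at 0
- link1 (a joint): lift (m) of trim link 1 above home: 0 is home and flat; starts 2.4 to 3.5 mm up. The wheel rests on one or two links at a time: 15 to 22 N on the roller seats them; a contact peak over 40 N from the roller dents the strip (peaks run up to half above the steady push)
- link2 (a joint): lift (m) of trim link 2 above home: 0 is home and flat; starts 2.4 to 3.5 mm up. 
- link3 (a joint): lift (m) of trim link 3 above home: 0 is home and flat; starts 2.4 to 3.5 mm up. 
- link4 (a joint): lift (m) of trim link 4 above home: 0 is home and flat; starts 2.4 to 3.5 mm up. 
- link5 (a joint): lift (m) of trim link 5 above home: 0 is home and flat; starts 2.4 to 3.5 mm up. 
- link6 (a joint): lift (m) of trim link 6 above home: 0 is home and flat; starts 2.4 to 3.5 mm up. 
- link7 (a joint): lift (m) of trim link 7 above home: 0 is home and flat; starts 2.4 to 3.5 mm up. 
- link8 (a joint): lift (m) of trim link 8 above home: 0 is home and flat; starts 2.4 to 3.5 mm up. 
- link9 (a joint): lift (m) of trim link 9 above home: 0 is home and flat; starts 2.4 to 3.5 mm up. 
- link10 (a joint): lift (m) of trim link 10 above home: 0 is home and flat; starts 2.4 to 3.5 mm up. 
- link11 (a joint): lift (m) of trim link 11 above home: 0 is home and flat; starts 2.4 to 3.5 mm up. 
- roller: hand seam roller, 110 mm tall, 0.3 to 0.5 kg. Origin at the wheel's bottom, x along the axle, y the rolling direction, z up. Rubber wheel 40 mm across, 26 wide, in a steel fork; steel base plate 38 (x) by 74 (y) mm, 44 to 49 mm up; on it an upright wooden handle with flat sides, 28 mm thick (x), 42 (y), to 110 mm up: grip it across x, 70 mm up, with 40 N or more
- roller_wheel (a joint): turn of the roller's wheel on its axle (rad), 0 at the start; 20 mm of rolling per rad
- tray: black toolbox lift-out tray, fixed, 124 (x) by 244 (y) mm; walls and dividers 52 mm high, 4 mm thick. Origin under its middle. Dividers at y = -27 and +27 mm bound the middle compartment, 50 mm (y) by 116 mm (x). The roller starts in it: wheel hanging inside, bottom 8 mm over the tray's origin, base plate resting across both dividers, rolling direction along the tray's y
- jar: glass jar with steel lid, 54 mm across, 75 mm tall, standing in one end compartment of the tray; bystander. Origin at the centre of its underside
- pipe_nut: brass pipe nut, 42 mm across, 20 mm tall, in the other end compartment of the tray; bystander. Origin at the centre of its underside
- funnel: turquoise plastic funnel standing mouth down, 108 mm across, 110 mm tall; bystander. Origin at the centre of its underside
- measure: stainless steel measuring cup, 72 mm across, 68 mm tall; bystander. Origin at the centre of its underside
- spray: closed purple spray bottle, 74 mm across, 225 mm tall; bystander. Origin at the centre of its underside
- plunger_cup: hard silicone plunger cup without its stick, 96 mm across, 68 mm tall, mouth down; bystander. Origin at the centre of its underside
Not all that is in view belongs to the job. What is shaped like the roller but pink or red is not meant.

How it is judged:
By the outcome, as a careful person would: the job done as asked, in the order asked, and still so for the second after the job is handed in, with the robot touching nothing.
It also fails if it takes over 70 s, if anything falls off the work surface, if the arm or the gripper's body presses on something with over 40 N, if the wrist force passes 120 N, or if a joint passes its speed limit or range.

## Working session

There is one attempt and no reset: what is moved stays moved. The work goes in short steps, each a Python script; the robot and the scene stay as the last script left them, time stands still between calls to the robot, and variables do not carry over. Pictures are saved under pics/ and viewed, about 8 in all and at most 12, crops included, and the job is handed in when it is done.

```bash
mkdir -p pics; ls; cat > h.py <<'E'
import numpy as np, cv2, pickle
from plant import robot
def snap(n,save=None):
    f=robot.grab_frame(n)
    if save: cv2.imwrite(f'pics/{save}.png',f['image'][:,:,::-1]); pickle.dump(f,open(f'pics/{save}.pkl','wb'))
    return f
def px2w(f,u,v,z=None):
    """pixel -> world: by range, or on the plane at height z"""
    K=np.array([[f['fx'],0,f['cx']],[0,f['fy'],f['cy']],[0,0,1]]);R=np.array(f['R']);t=np.array(f['t'])
    p=cv2.undistortPoints(np.array([[[u,v]]],float),K,np.array(f['dist_coeffs']))[0,0]
    d=np.array([p[0],p[1],1.]);c=-R.T@t;w=R.T@d
    s=f['range_z'][int(round(v)),int(round(u))] if z is None else (z-c[2])/w[2]
    return c+s*w
def w2px(f,X):
    K=np.array([[f['fx'],0,f['cx']],[0,f['fy'],f['cy']],[0,0,1]])
    return cv2.projectPoints(np.array(X,float).reshape(-1,1,3),cv2.Rodrigues(np.array(f['R']))[0],np.array(f['t']),K,np.array(f['dist_coeffs']))[0][:,0]
E
python3 - <<'E'
from h import *
a=snap('scene','s0');b=snap('top','t0')
for n in('s0','t0'):
    cv2.imwrite(f'pics/{n}b.png',cv2.resize(cv2.imread(f'pics/{n}.png'),(800,600),interpolation=cv2.INTER_CUBIC))
for f in(a,b): R=np.array(f['R']);print(-R.T@f['t'],R[2],f['fx'],f['cx'],f['cy'],f['dist_coeffs'])
s=robot.sense();print(s['t'],s['tcp_pos'],s['tcp_rot'],s['wrist_force'],s['opening'],robot.nose_length)
E
```

```text
pics
[1.24293257 0.27880464 0.69347939] [-0.66298848 -0.37777674 -0.64632113] 364.48958185798654 255.69915893504108 195.58669898758774 [-0.0824474  0.         0.         0.         0.       ]
[ 0.41840038 -0.07977239  1.0823222 ] [ 0.16233242 -0.02655345 -0.98637878] 372.0543651660958 256.18348078361333 187.4341323079896 [0.01579743 0.         0.         0.         0.        ]
0.1 [0.29869186 0.60471235 0.2098669 ] [3.14148493e+00 1.72923398e-03 1.11206130e+00] [ 0.52902633  0.21083612 -0.15742361] 1.0028425103269982 0.011
```

View pics/s0b.png

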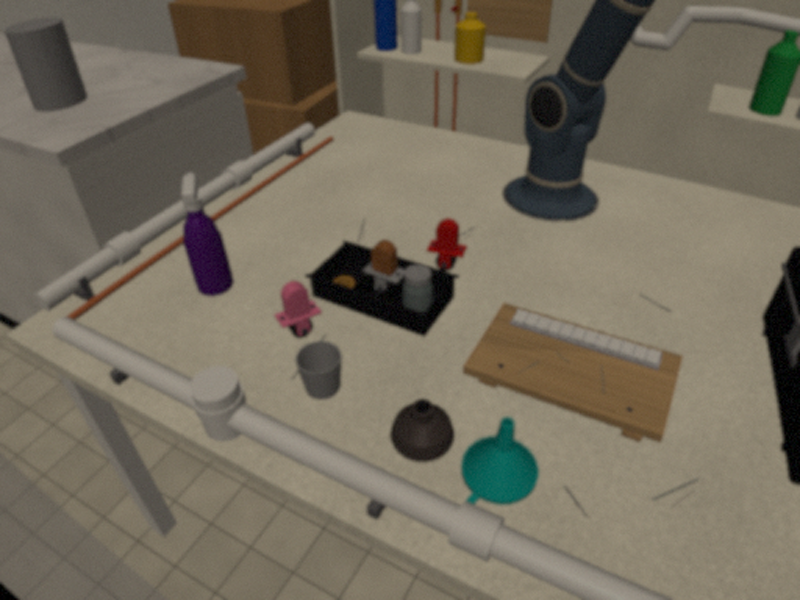

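View pics/t0b.png

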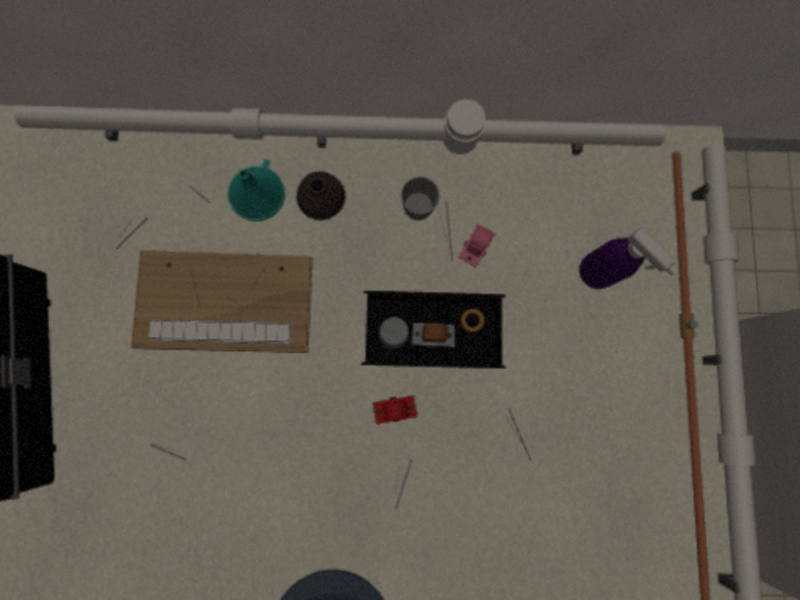

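Top view: the shelf is at left with white trim at (150–290, 331). The tray is at (365–503, 292–367) with the brown-handled roller at (435,333). The red and pink lookalikes are at (395,410) and (477,245). I'll take enlarged crops next.

```bash
python3 - <<'E'
from h import *
im=cv2.imread('pics/t0.png')
a=cv2.resize(im[155:235,80:205],(800,512),interpolation=cv2.INTER_CUBIC)
b=cv2.resize(im[180:240,225:330],(800,457),interpolation=cv2.INTER_CUBIC)
a=cv2.convertScaleAbs(a,alpha=1.5);b=cv2.convertScaleAbs(b,alpha=2.2)
cv2.imwrite('pics/ca.png',a);cv2.imwrite('pics/cb.png',b)
E
```

```text
(no output)
```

View pics/ca.png

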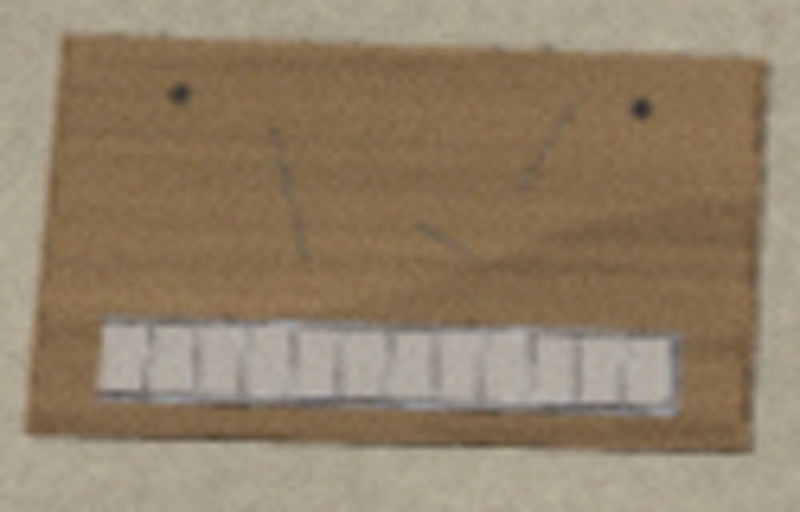

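View pics/cb.png

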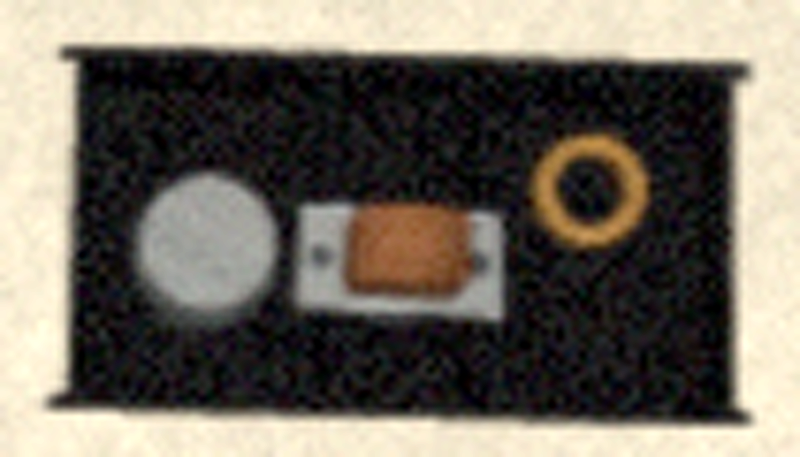

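Crop A shows the trim corners at about (103,318), (680,335), (678,413), (97,395) and the board corners at (62,36), (768,58), (750,450), (27,434). Crop B shows the plate corners at (298,204), (503,213), (500,320), (294,308), with the handle top over 345–470 × 205–297. The tray corners are (64,52), (748,70), (748,417), (50,402).

```bash
python3 - <<'E'
from h import *
f=pickle.load(open('pics/t0.pkl','rb'))
def go(name,pts,s,o,z):
    W=np.array([px2w(f,(u+.5)/s-.5+o[0],(v+.5)/s-.5+o[1],z) for u,v in pts])
    Z=[px2w(f,(u+.5)/s-.5+o[0],(v+.5)/s-.5+o[1])[2] for u,v in pts]
    e=np.diff(np.vstack([W,W[:1]]),axis=0)[:,:2]
    print(name,W[:,:2].round(4).tolist(),'c',W.mean(0).round(4),'len',np.linalg.norm(e,axis=1).round(4),'ang',np.arctan2(e[:,1],e[:,0]).round(4),'rz',np.round(Z,3))
A=(6.4,(80,155));B=(800/105,(225,180))
go('trim',[(103,318),(680,335),(678,413),(97,395)],*A,.053)
go('board',[(62,36),(768,58),(750,450),(27,434)],*A,.042)
go('plate',[(298,204),(503,213),(500,320),(294,308)],*B,.057)
go('screws',[(322,257),(480,264)],*B,.057)
go('handle',[(345,205),(470,205),(465,297),(345,292)],*B,.118)
go('tray',[(64,52),(748,70),(748,417),(50,402)],*B,.052)
go('lid',[(207,241)],*B,.077)
# depth medians
for nm,(u,v) in dict(trim=(390,367),board=(400,200)).items():
    c=[px2w(f,80+(u+i)/6.4,155+(v+j)/6.4)[2] for i in range(-200,201,10) for j in (-10,0,10)];print(nm,np.median(c))
# scene depth clouds for the roller handle and trim
g=pickle.load(open('pics/s0.pkl','rb'))
def cloud(f):
    vv,uu=np.mgrid[0:384,0:512];K=np.array([[f['fx'],0,f['cx']],[0,f['fy'],f['cy']],[0,0,1]])
    p=cv2.undistortPoints(np.stack([uu,vv],-1).reshape(-1,1,2).astype(float),K,np.array(f['dist_coeffs']))[:,0]
    z=f['range_z'].ravel();X=np.c_[p*z[:,None],z];return (X-f['t'])@np.array(f['R']),f['image'].reshape(-1,3).astype(int),z>0
for nm,q in(('top',f),('scene',g)):
    X,c,ok=cloud(q)
    m=ok&(c.min(1)>100)&(X[:,2]>.03)&(X[:,2]<.07)&(X[:,1]>.1)&(X[:,0]>.4)&(X[:,0]<.65)&(X[:,1]<.45)
    t=X[m];
    if len(t): r=cv2.minAreaRect(t[:,:2].astype(np.float32));print(nm,'trim',len(t),np.median(t,0).round(4),r,'slope',np.polyfit(t[:,1],t[:,2],1).round(4))
    m=ok&(c[:,0]>1.4*c[:,2])&(c[:,1]>.4*c[:,0])&(X[:,2]>.08)&(X[:,2]<.13)&(abs(X[:,0]-.55)<.1)&(abs(X[:,1]+.13)<.15)
    t=X[m]
    if len(t): print(nm,'handle',len(t),t.min(0).round(3),t.max(0).round(3),np.median(t,0).round(4))
E
```

```text
trim [[0.5312, 0.3317], [0.5289, 0.086], [0.4952, 0.0853], [0.4982, 0.3313]] c [0.5134 0.2086 0.053 ] len [0.2457 0.0337 0.2461 0.033 ] ang [-1.5803 -3.1186  1.5586  0.011 ] rz [0.053 0.044 0.039 0.051]
board [[0.6569, 0.3646], [0.6547, 0.0548], [0.4806, 0.0552], [0.4818, 0.3637]] c [0.5685 0.2096 0.042 ] len [0.3098 0.1741 0.3085 0.1751] ang [-1.5779  3.1391  1.567   0.005 ] rz [-0.002  0.001  0.022  0.047]
plate [[0.5345, -0.1291], [0.5328, -0.2039], [0.4938, -0.2029], [0.4967, -0.1282]] c [ 0.5144 -0.166   0.057 ] len [0.0748 0.039  0.0748 0.0378] ang [-1.5939  3.1159  1.5326 -0.0241] rz [ 0.003 -0.003 -0.     0.005]
screws [[0.5154, -0.1381], [0.514, -0.1956]] c [ 0.5147 -0.1668  0.057 ] len [0.0575 0.0575] ang [-1.5947  1.5469] rz [0.059 0.059]
handle [[0.5276, -0.1423], [0.5285, -0.1852], [0.4969, -0.1836], [0.4978, -0.1426]] c [ 0.5127 -0.1634  0.118 ] len [0.0429 0.0316 0.041  0.0298] ang [-1.5499  3.0917  1.5493  0.0115] rz [0.005 0.029 0.057 0.06 ]
tray [[0.5895, -0.0424], [0.5884, -0.2953], [0.4609, -0.2938], [0.4615, -0.0409]] c [ 0.5251 -0.1681  0.052 ] len [0.2529 0.1275 0.2529 0.128 ] ang [-1.575   3.1296  1.5684 -0.0117] rz [ 0.052  0.048  0.051 -0.001]
lid [[0.5183, -0.0959]] c [ 0.5183 -0.0959  0.077 ] len [0.] ang [0.] rz [0.08]
trim 0.054513056248049585
board 0.04361691528008138
top trim 685 [0.5137 0.2156 0.0545] ((0.5151923298835754, 0.21389752626419067), (0.03352661803364754, 0.2257148176431656), 0.8337273597717285) slope [0.028  0.0485]
top handle 179 [ 0.5   -0.186  0.081] [ 0.528 -0.146  0.121] [ 0.5138 -0.1662  0.1132]
scene trim 861 [0.5145 0.22   0.0554] ((0.5031041502952576, 0.21498271822929382), (0.05386483669281006, 0.22977417707443237), 0.3681415021419525) slope [0.0216 0.05  ]
scene handle 226 [ 0.5   -0.189  0.08 ] [ 0.53  -0.145  0.12 ] [ 0.5247 -0.1613  0.1038]
```

```bash
python3 - <<'E'
from h import *
rx,ry,psi=.5145,-.166,-.024
for p in(psi,psi+np.pi,psi-np.pi):
    for P in([rx,ry,.2],[.5125,.09,.2],[.515,.33,.13]):
        q=robot.inverse_kinematics(P,[np.pi,0,p]);print(round(p,2),P,None if q is None else np.round(q,2))
E
```

```text
-0.02 [0.5145, -0.166, 0.2] [-0.38  0.31  0.77  1.9  -0.25  1.03  0.47]
-0.02 [0.5125, 0.09, 0.2] [-0.61  0.23  0.43  1.93 -0.11  1.   -0.16]
-0.02 [0.515, 0.33, 0.13] [-0.83  0.45  0.25  1.79 -0.14  0.92 -0.54]
3.12 [0.5145, -0.166, 0.2] [-0.61  0.43  1.12  1.91 -0.44  1.08 -2.47]
3.12 [0.5125, 0.09, 0.2] [ 0.64  0.47 -1.17  1.87  0.47  1.13  2.42]
3.12 [0.515, 0.33, 0.13] [-0.36  0.47 -0.38  1.76  0.21  0.95  2.3 ]
-3.17 [0.5145, -0.166, 0.2] [-0.61  0.43  1.12  1.91 -0.44  1.08 -2.47]
-3.17 [0.5125, 0.09, 0.2] [ 0.64  0.47 -1.17  1.87  0.47  1.13  2.42]
-3.17 [0.515, 0.33, 0.13] [-0.36  0.47 -0.38  1.76  0.21  0.95  2.3 ]
```

```bash
python3 - <<'E'
from h import *
rx,ry,psi=.5145,-.166,-.024;O=[np.pi,0,psi]
robot.goto([rx,ry,.22],O)
s=robot.sense();print(s['t'],s['tcp_pos'],s['wrist_force'])
robot.move_straight([rx,ry,.14],vel=.15)
print(robot.move_straight([rx,ry,.074],vel=.08,contact_N=8))
s=robot.sense();print(s['t'],s['tcp_pos'],s['wrist_force'])
robot.grip(0.0,80)
s=robot.sense();print(s['t'],s['tcp_pos'],s['wrist_force'],s['torque'],'open',s['opening'])
snap('scene','s1');snap('top','t1')
robot.move_straight([rx,ry,.19],vel=.1);robot.sleep(.3)
s=robot.sense();print(s['t'],s['tcp_pos'],s['wrist_force'],s['torque'],'open',s['opening'])
snap('scene','s2');f=snap('top','t2')
a=cv2.imread('pics/s2.png')[90:240,170:370];b=cv2.imread('pics/t2.png')[130:280,200:400]
cv2.imwrite('pics/c2.png',cv2.convertScaleAbs(cv2.resize(np.hstack([a,b]),(800,300),interpolation=cv2.INTER_CUBIC),alpha=1.6))
E
```

```text
2.9167 [ 0.51501279 -0.16493243  0.21987608] [-0.39081884 -0.24494766  0.1645664 ]
False
4.575 [ 0.51487789 -0.16627237  0.07432467] [-0.77140815  0.1298294  -0.23515913]
5.15 [ 0.51439398 -0.16600007  0.07451262] [-2.96496317  0.97170435  4.78359766] [ 0.19663276  0.39009128 -0.00071039] open 0.30485196754865657
6.8583 [ 0.51435275 -0.16602212  0.18971919] [-0.24226645 -0.22314987 -4.59112608] [-0.00052449 -0.00724719  0.00495154] open 0.3014351385963924
```

View pics/c2.png

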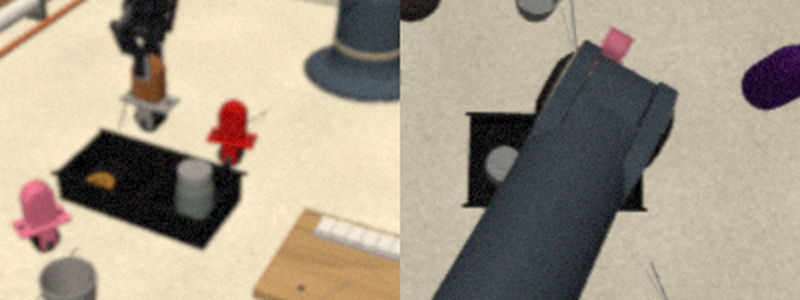

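Left half: the correct brown-handled roller hangs upright in the jaws, weighing about 4.4 N. The tray, jar and nut are undisturbed. Next I'll feel for the trim's right end.

```bash
cat >> h.py <<'E'
Y0=.2086;PSI=-.008;OFF=.0665;W=-4.45
def tx(y): return .5138+.008*(y-Y0)
def F(): return robot.sense()['wrist_force'][2]-W
E
python3 - <<'E'
from h import *
y=Y0-.110
robot.goto([tx(y),y,.16],[np.pi,0,PSI]);robot.sleep(.2)
s=robot.sense();print(s['t'],s['tcp_pos'],s['wrist_force'])
robot.move_straight([tx(y),y,.130],vel=.08);robot.sleep(.2)
W=robot.sense()['wrist_force'][2];print('W',W)
print(robot.move_straight([tx(y),y,.110],vel=.01,contact_N=4))
s=robot.sense();z=s['tcp_pos'][2];print(s['t'],s['tcp_pos'],s['wrist_force'])
for i in range(14):
    z-=.0005;robot.move_straight([tx(y),y,z],vel=.01)
    s=robot.sense();f=s['wrist_force'][2]-W;print(round(s['t'],2),round(z,4),round(s['tcp_pos'][2],4),round(f,1))
    if f>15:break
robot.sleep(.3);print(robot.sense()['wrist_force'],robot.sense()['torque'])
E
```

```text
8.2 [0.51340371 0.09675394 0.16029346] [-0.2037122   0.55873111 -4.66106725]
W -3.2652510826144776
True
10.1333 [0.51290933 0.09860332 0.11789898] [-0.36466992  1.66534905  4.7273604 ]
10.46 0.1174 0.1178 8.5
10.71 0.1169 0.1172 7.7
10.96 0.1164 0.1167 8.4
11.21 0.1159 0.1162 8.8
11.46 0.1154 0.1157 8.4
11.71 0.1149 0.1152 8.5
11.96 0.1144 0.1152 11.7
12.21 0.1139 0.1151 14.3
12.46 0.1134 0.115 18.5
[-3.5021512  -0.16177067 14.33936156] [-0.13274437  1.04611229 -0.03560206]
```

```bash
sed -i 's/W=-4.45/W=-4.5/' h.py; python3 - <<'E'
from h import *
z=.1134; y=Y0-.110; dy=.006; m=.022; log=[];mx=0
first=True
while y<Y0+.113-1e-6:
    y=min(y+dy,Y0+.113)
    s=robot.sense();f=s['wrist_force'][2]-W;mx=max(mx,f)
    z+= m*dy+np.clip((f-18)/8000*.6,-.0007,.0007)
    robot.move_straight([tx(y),y,z],vel=.03)
    s=robot.sense();w=s['wrist_force'];mx=max(mx,w[2]-W)
    log.append([y,z,*s['tcp_pos'],w[2]-W,w[0],w[1],s['t']])
    if w[2]-W>30: print('high');z+=.001;robot.move_straight([tx(y),y,z],vel=.03)
    if w[2]-W<3 and len(log)>3: print('lost');break
L=np.array(log);np.save('pics/roll1.npy',L);print(L.round(4)[::1][:, [0,1,3,4,5,6,7,8]].round(4));print(mx,'slope',np.polyfit(L[:,3],L[:,4],1))
E
```

```text
[[ 1.04600e-01  1.13600e-01  1.02400e-01  1.15100e-01  1.99241e+01
  -3.04000e+00 -4.55650e+00  1.31083e+01]
 [ 1.10600e-01  1.13900e-01  1.09500e-01  1.15400e-01  1.80694e+01
  -2.29950e+00 -1.72110e+00  1.34583e+01]
 [ 1.16600e-01  1.14000e-01  1.16700e-01  1.15500e-01  1.80829e+01
  -2.95810e+00 -1.06330e+00  1.38083e+01]
 [ 1.22600e-01  1.14100e-01  1.21500e-01  1.15700e-01  1.74875e+01
  -2.66170e+00 -2.66580e+00  1.41583e+01]
 [ 1.28600e-01  1.14200e-01  1.26600e-01  1.15800e-01  1.91845e+01
  -1.58510e+00 -3.62400e+00  1.45083e+01]
 [ 1.34600e-01  1.14500e-01  1.34600e-01  1.16000e-01  1.70941e+01
  -2.24440e+00 -8.26600e-01  1.48583e+01]
 [ 1.40600e-01  1.14500e-01  1.40300e-01  1.16200e-01  1.87760e+01
  -2.31760e+00 -1.12230e+00  1.52083e+01]
 [ 1.46600e-01  1.14700e-01  1.44200e-01  1.16300e-01  1.91859e+01
  -2.26260e+00 -6.09570e+00  1.55583e+01]
 [ 1.52600e-01  1.14900e-01  1.52400e-01  1.16500e-01  1.67282e+01
  -1.73810e+00 -1.72160e+00  1.59083e+01]
 [ 1.58600e-01  1.15000e-01  1.59000e-01  1.16700e-01  1.69836e+01
  -2.25570e+00 -2.17100e-01  1.62583e+01]
 [ 1.64600
[... 2390 characters left out ...]
 2.96600e-01  1.17900e-01  2.97600e-01  1.20600e-01  1.68809e+01
   6.23000e-02 -9.89000e-02  2.43083e+01]
 [ 3.02600e-01  1.18000e-01  3.01500e-01  1.20700e-01  1.94499e+01
   3.26700e-01 -2.52200e+00  2.46583e+01]
 [ 3.08600e-01  1.18200e-01  3.07100e-01  1.20800e-01  1.88292e+01
   5.97600e-01 -3.67800e+00  2.50083e+01]
 [ 3.14600e-01  1.18400e-01  3.15300e-01  1.21100e-01  1.77228e+01
   6.44100e-01 -8.11000e-01  2.53583e+01]
 [ 3.20600e-01  1.18500e-01  3.21700e-01  1.21300e-01  1.68733e+01
   9.43100e-01 -1.02140e+00  2.57083e+01]
 [ 3.21600e-01  1.18600e-01  3.22300e-01  1.21300e-01  1.59454e+01
   7.41600e-01 -9.80700e-01  2.59583e+01]]
19.92411747841628 slope [0.02797516 0.11227113]
```

The first pass was clean, with force held at 16–20 N and a slope of 0.028. All 11 link transitions showed up. I'll roll back once at the same force to confirm there are no steps left.

```bash
python3 - <<'E'
from h import *
z=.1186; y=Y0+.113; dy=-.010; m=.021; log=[]
while y>Y0-.113+1e-6:
    y=max(y+dy,Y0-.113)
    f=F(); z+= m*dy+np.clip((f-18)/8000*.6,-.0007,.0007)
    robot.move_straight([tx(y),y,z],vel=.035)
    s=robot.sense();w=s['wrist_force'];log.append([y,z,*s['tcp_pos'],w[2]-W,w[1],s['t']])
    if w[2]-W>30 or w[2]-W<3: print('force',w);break
L=np.array(log);c=np.polyfit(L[:,3],L[:,4],1)
print('slope',c,'resid mm',((L[:,4]-np.polyval(c,L[:,3]))*1e3).round(2));print('F',L[:,5].round(1));print('Fy',L[:,6].round(1),L[-1])
A=np.load('pics/roll1.npy');c1=np.polyfit(A[:,3],A[:,4],1);print('pass1 resid',((A[:,4]-np.polyval(c1,A[:,3]))*1e3).round(2))
robot.move_straight([tx(y),y,.20],vel=.12);robot.sleep(.2)
print(robot.sense()['t'],robot.sense()['wrist_force'],robot.sense()['opening'])
robot.goto([.516,-.0,.22],[np.pi,0,PSI])
snap('top','t3');snap('scene','s3')
a=cv2.imread('pics/s3.png')[180:300,285:445];b=cv2.imread('pics/s3.png')[60:240,130:370]
cv2.imwrite('pics/c3.png',cv2.convertScaleAbs(np.hstack([cv2.resize(a,(400,300),interpolation=cv2.INTER_CUBIC),cv2.resize(b,(400,300),interpolation=cv2.INTER_CUBIC)]),alpha=1.4))
E
```

```text
slope [0.02804827 0.11223886] resid mm [ 0.   -0.   -0.02  0.01 -0.04  0.01 -0.01  0.01 -0.03  0.02  0.01  0.04
 -0.    0.01 -0.01  0.04  0.01  0.   -0.01 -0.01 -0.03  0.01 -0.02]
F [16.7 18.  17.6 18.3 17.3 17.7 17.1 17.3 17.7 18.4 17.4 17.9 16.6 17.3
 18.9 18.1 17.1 17.5 16.1 17.6 17.5 17.  18.1]
Fy [-1.1 -1.4 -1.  -2.1 -1.  -1.4 -1.8 -1.1 -0.9 -1.4 -1.1 -0.7 -0.8 -0.8
 -0.8 -1.  -1.4 -1.  -2.1 -1.3 -1.4 -0.6 -0.9] [ 0.0956      0.11278661  0.5154524   0.09532099  0.11488952 18.12450878
 -0.94449704 35.8167    ]
pass1 resid [-0.05  0.02 -0.02  0.01  0.01 -0.   -0.   -0.01 -0.01 -0.01 -0.03  0.03
  0.04  0.01  0.02  0.01  0.03 -0.02 -0.    0.03 -0.03  0.02  0.03 -0.01
 -0.01  0.03 -0.01 -0.06 -0.    0.04 -0.04  0.01  0.01 -0.05 -0.01  0.01
  0.03 -0.  ]
36.8917 [-0.00815547  0.83185501 -4.08447767] 0.30547900033199166
```

View pics/c3.png

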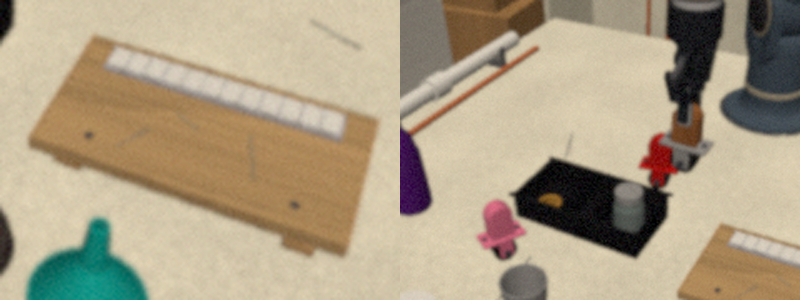

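The trim looks seated in one even line, with straightness within about 0.05 mm by feel, and the roller is still upright in the jaws. Now I'll put it back.

```bash
python3 - <<'E'
from h import *
rx,ry,psi=.5144,-.1662,-.02
robot.goto([rx,ry,.19],[np.pi,0,psi]);robot.sleep(.2)
robot.move_straight([rx,ry,.085],vel=.08);robot.sleep(.2)
s=robot.sense();print(s['t'],s['tcp_pos'],s['wrist_force'])
print(robot.move_straight([rx,ry,.0725],vel=.012,contact_N=3))
s=robot.sense();print(s['t'],s['tcp_pos'],s['wrist_force'],s['torque'])
f=snap('scene','s4')
cv2.imwrite('pics/c4.png',cv2.convertScaleAbs(cv2.resize(f['image'][140:220,190:300,::-1],(770,560),interpolation=cv2.INTER_CUBIC),alpha=1.8))
E
```

```text
40.0417 [ 0.5146309  -0.16622851  0.08532746] [-0.12222634 -1.88411474 -4.08450464]
True
40.8583 [ 0.51426228 -0.16616729  0.07453857] [-0.23081231  0.42881962  5.97779538] [ 0.01074474  0.03086595 -0.00183381]
```

View pics/c4.png

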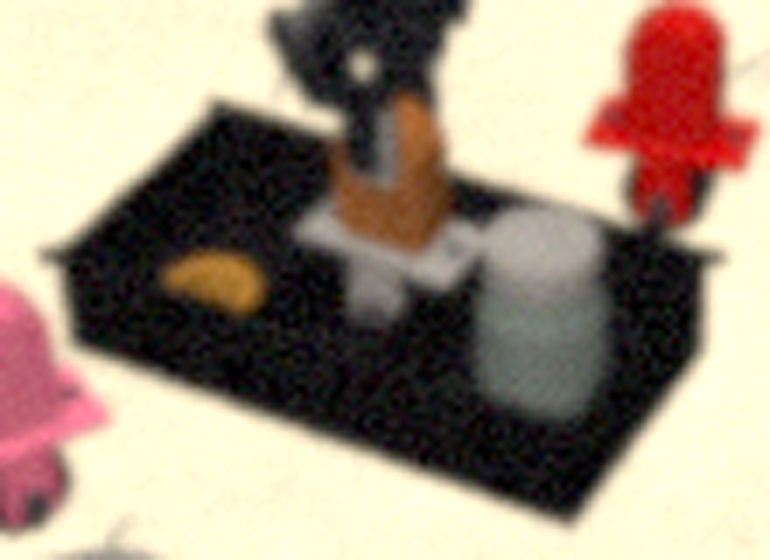

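The base plate is at its original height (TCP z 0.0745) and rests on the dividers. I'll release and retreat.

```bash
python3 - <<'E'
from h import *
robot.grip(.5);robot.grip(1.0);robot.sleep(.2)
s=robot.sense();print(s['t'],s['wrist_force'],s['opening'])
robot.move_straight([.5144,-.1662,.22],vel=.1)
robot.goto([.45,.22,.3],[np.pi,0,PSI]);robot.sleep(.3)
f=snap('top','t5');g=snap('scene','s5');print(robot.sense()['t'],robot.sense()['wrist_force'])
b=cv2.resize(f['image'][180:240,225:330,::-1],(800,457),interpolation=cv2.INTER_CUBIC)
c=cv2.resize(g['image'][140:220,190:300,::-1],(200,143))
b=cv2.convertScaleAbs(b,alpha=2.2);b=np.vstack([b,np.hstack([cv2.convertScaleAbs(c,alpha=1.6),np.zeros((143,600,3),np.uint8)])]);cv2.imwrite('pics/c5.png',b)
# trim height from depth, before/after (scene)
for n in('s0','s3'):
    q=pickle.load(open(f'pics/{n}.pkl','rb'))
    P=np.array([w2px(q,[.5134+.008*(y-Y0),y,.052+.028*(y-Y0)])[0] for y in np.linspace(.1,.318,40)])
    d=np.array([px2w(q,u,v)[2] for u,v in P]);print(n,'mean trim z',d.mean().round(4))
E
```

```text
41.9167 [-0.37122245 -0.32876536  0.62629643] 1.0026295543116213
45.4167 [ 0.1466757  -0.17177955 -0.34557839]
s0 mean trim z 0.0553
s3 mean trim z 0.0683
```

View pics/c5.png

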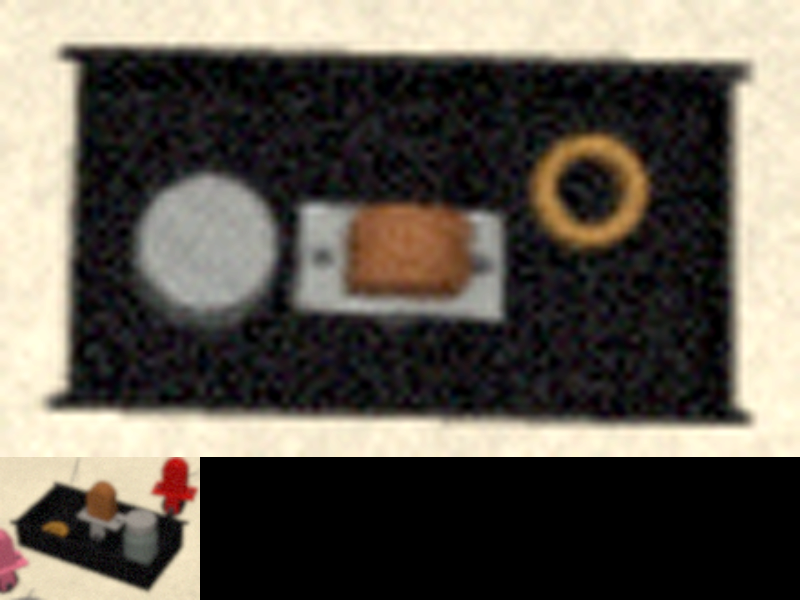

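The roller is back where it started, upright, with the jar and nut unmoved. The s3 depth mean of 68 mm disagrees with everything else, so I'll check the median from an unobstructed frame and then hand in.

```bash
python3 - <<'E'
from h import *
for n in('s0','s3','s4'):
    q=pickle.load(open(f'pics/{n}.pkl','rb'))
    D=[]
    for dx in(-.006,0,.006):
        for y in np.linspace(.1,.318,60):
            D.append(px2w(q,*w2px(q,[.5134+dx+.008*(y-Y0),y,.0525+.028*(y-Y0)])[0])[2]-.028*(y-Y0))
    D=np.array(D);print(n,np.median(D).round(4),np.percentile(D,[10,25,75,90]).round(4))
robot.close_job()
E
```

```text
s0 0.0555 [0.0537 0.0545 0.0564 0.0572]
s3 0.0522 [0.0506 0.0514 0.053  0.0537]
s4 0.0524 [0.0505 0.0512 0.0533 0.0541]
the job is handed in; nothing more can be done
```

The trim is pressed home along its whole length, and the roller is back upright in the tray's middle compartment. I handed the job in at about 45 s.

- **Rolling:** I rolled the trim from right to left and back. The push read 16–20 N throughout. These are readings at the end of each short move, so a brief peak between them could have been missed.
- **Trim check:** All 11 link steps showed on the first pass and none on the way back. The wheel's path stayed straight to about 0.05 mm, on a board that slopes 0.028 rad.
- **Camera check:** Median depth puts the trim 3.1–3.3 mm lower than at the start. One earlier check disagreed: a mean depth of 68 mm in one frame. It came from outlying depth readings, and the median of the same frame agreed with the rest.
- **Putting back:** The base plate touched the dividers at its original height with about 10 N of contact, more than the 3 N I had set it to stop at. The final pictures show the roller in its original position and the jar and nut unmoved. I did not compare the funnel, measuring cup, spray bottle and plunger cup before and after, but the arm never worked near them.

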